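Seat the scale pan and zero the scale

TASK

Make the portion scale ready for use: with the fingertips, push the loose round steel pan across the top of the scale until it drops into its round seat and lies level on the seat's floor, sliding it flat and never lifting it, tipping it up or pushing it off the scale. Only when the pan is fully home, press the round zero key right down and let it come back up. Leave the bowl, the mouthguard case and the hand gripper where they are.

Things in the scene. Friction and masses are not known exactly. Their poses are not given: they have to be found in the camera images.
- scale: Low black plastic portion scale, fixed to the table: a flat-topped box 200 mm (its x) by 300 mm (its y) by 40 mm high. Origin at the centre of its underside; x points from its control edge to its far edge, z up. The top has one round seat (see seat). Along the -x edge of the top stand a white display strip, 30 by 90 mm and 6 mm high, centred at x = -82, y = +30 mm, and the zero key at x = -80, y = -95 mm. Nothing else stands on the flat top except the pan.
- seat (a point): Centre of the floor of the round seat in the scale's top, at x = +25, y = -65 mm in the scale's frame and 33 mm above the table. The seat is an open round recess 74 mm in diameter and 7 mm deep below the flat top, with a grey floor that bears a dark X; z up.
- pan_center (a point): Centre (half-way up) of the loose round steel pan: a plain disc 70 mm in diameter and 12 mm thick, about 0.15 kg, z along its axis. It starts lying flat on the scale's top, beside the seat towards the scale's +y end, with this point 46 mm above the table; when it is home in the seat this point is 39 mm above the table and the pan stands 5 mm proud of the top.
- zero_key_top (a point): Centre of the top of the round zero key, a spring push key 22 mm in diameter in a white round housing 38 mm across and 12 mm high on the scale's top; this point is 62 mm above the table when the key is up; it is pressed straight down.
- zero_key (a joint): Travel of the zero key in m: 0 released, 0.006 fully down, which takes 5 N; it springs back by itself.
- bowl: White ceramic bowl 140 mm across and 55 mm high with a purple massage ball in it (top at 72 mm), standing loose near the scale's -y end. Origin at the centre of its underside. To be left alone.
- mouthguard_case: Clear plastic mouthguard case 70 by 88 mm, 27 mm high, lying loose near the scale's +y end. Origin at the centre of its underside. To be left alone.
- grip_trainer: Aluminium hand gripper (two splayed handles on a coil spring) about 140 by 105 mm, 24 mm high, lying loose beyond the scale's +x edge. Origin near its middle, on the table. To be left alone.
There are look-alikes about, which are no part of the job. Of the things shaped like the part that bears pan_center, the bare steel one is meant.

How it is judged:
By the outcome, as a careful person would: the job done as asked, in the order asked, and still so for the second after the job is handed in, with the robot touching nothing.
It also fails if it takes over 38 s, if anything falls off the work surface, if the arm or the gripper's body presses on something with over 40 N, if the wrist force passes 120 N, or if a joint passes its speed limit or range.

ROBOT

A 6-joint arm with a two-finger parallel gripper is mounted at the origin on the work surface. World frame = base frame: x ahead of the robot, y to its left, z up, the work surface at z = 0. Lengths are in m, angles in rad, forces in N, time in s.
With the tool pointing down it reaches from about 0.35 to 0.775 m from the base axis. Payload 5.5 kg.
Tool frame: the origin (TCP) lies on the mounting face of the last link; the fingertips stand 173 mm ahead of it and the grasp point (between the pads) lies 155 mm ahead of it; z points along the fingers, y is the direction in which the jaws open and shut (so a half turn about z gives the same grasp; the last joint's range is limited). The gripper opens to 85 mm and grips with 20 to 120 N. Pads are 22 mm wide; open, the fingers measure 114 mm over their backs; the gripper's body (76 mm by 85 mm) begins 54 mm behind the grasp point. The pads swing forward as they close: fully open they stand 13 mm farther back than shut.
Start: joints at [1.033, 0.313, 0.046, 1.304, 0, 1.431], TCP at [0.223, 0.53, 0.405] pointing down, gripper open.
Joint ranges: [-2.76, 2.76], [-0.86, 1.69], [-1.03, 1.26], [-2.2, 2.34], [-1.47, 1.5], [-3.14, 3.14]. Speed limits (rad/s): [2.57, 2.57, 3.14, 3.14, 3.14, 3.14].

INTERFACE

Orientations are given as a unit quaternion [w, x, y, z].
In Python, from workcell import get_state, eyes, env gives the robot as it stands. The module is installed in compiled form; this text tells all that it offers.
- The arm moves only by the tool carry_out, never from a script. Its argument "motion" is a list of rows, each an object of numbers: "jaw": the opening, from -1 (shut) to 1 (fully open); "tx", "ty", "tz": the shift along the tool's x, y, z in cm; "wx", "wy", "wz": the turn, a rotation vector about the tool's x, y, z in degrees. In form: [{"jaw": .., "tx": .., "ty": .., "tz": .., "wx": .., "wy": .., "wz": ..}, ...]. A call has 1 to 20 rows; each row shifts and turns the commanded pose from where the row before left it, along the tool's axes as they then stand; what a row does not reach is not made up. A row lasts 1/8 s, in which the tool goes at most 62.5 mm and 10.7 degrees, less where a joint would pass 70% of its speed; a pose out of reach is approached as far as the arm can. A call with a gripper value outside its range is refused whole. The fingers move at their own pace and stop on an object; "force" is the grip in N (left out, the last holds). Time passes only in rows, so rows that do not move let the fingers close. It gives the time, the measured TCP pose, the force and the opening at its end, in the units of the state.
- get_state(): the state, without advancing time (a new reading comes with each control period).
- eyes.read_camera(name): name is "side" or "top"; returns the picture (420x560x3 uint8, blue, green, red); there is no depth.
- eyes.calibration(name): a dict with "K" (3x3 intrinsics, pixels), "k1" (the pictures are not rectified: a ray, as slopes to the right and down, at radius r is drawn at 1 + k1 r^2 times it, then the intrinsics apply), "camera_from_world" (4x4, takes a point from world to camera coordinates). Camera axes: x right, y up, looking along -z (the intrinsics and any distortion apply to the point x, -y, -z); pixel columns grow to the right and rows downward; lengths in m; the calibration is good to about 2 mm. A picture is of the moment at which its call begins. calibration takes no time and is no camera call.
- env.hand_in(): hands the job in, once; it reports no verdict.
The state is a dict: "clock": time; "joint_pos": joint angles; "qvel": joint speeds; "tau": joint torques, N m; "tcp_pos": TCP position; "orientation": TCP orientation; "wrist_force": force on the tool from outside, world axes, zero at the start; "ft_torque": the same for the moment, N m; "finger_gap": finger opening in m.
Only numpy, scipy, OpenCV 4.12 (cv2) and the standard library are available. Lean on these libraries where they do the work, as an engineer would, in place of code of your own. Each camera call takes 0.05 s, during which the arm holds its last target.

## Working session

There is one attempt and no reset: what is moved stays moved. The work goes in short steps, Python scripts to look and compute and a tool call to move; the robot and the scene stay as the last step left them, time stands still between calls to the robot, and variables do not carry over. Pictures are saved under pics/ and viewed, and the job is handed in when it is done.

Besides the shell and the picture viewer there is one more tool, called after "Request:" as a command line: name --argument value ..., lists and objects as JSON in quotes. carry_out: Moves the arm, as the interface text tells. Its arguments: {"type":"object","properties":{"motion":{"type":"array"},"force":{"type":"number"}},"required":["motion"]}

```bash
mkdir -p pics; python3 - <<'E'
from workcell import get_state, eyes, env
import cv2
for n in ("top","side"):
    cv2.imwrite(f"pics/{n}0.png",eyes.read_camera(n))
    c=eyes.calibration(n);print(n,c)
print(get_state())
E
```

```text
top {'K': array([[467.06352219,   0.        , 277.04616399],
       [  0.        , 467.06352219, 211.0398107 ],
       [  0.        ,   0.        ,   1.        ]]), 'k1': -0.11596349670885427, 'camera_from_world': array([[ 0.0737788 , -0.99726795, -0.00364985,  0.03969507],
       [ 0.97636941,  0.07148631,  0.20394234, -0.62565422],
       [-0.20312424, -0.01861022,  0.9789761 , -1.17150586],
       [ 0.        ,  0.        ,  0.        ,  1.        ]])}
side {'K': array([[491.61029493,   0.        , 269.56007655],
       [  0.        , 491.61029493, 210.84909704],
       [  0.        ,   0.        ,   1.        ]]), 'k1': 0.0348527364514738, 'camera_from_world': array([[ 0.81495213, -0.57952574,  0.00171604, -0.46143394],
       [ 0.36276118,  0.51243395,  0.77834168, -0.3357353 ],
       [-0.45194839, -0.63368869,  0.62783858, -1.12070766],
       [ 0.        ,  0.        ,  0.        ,  1.        ]])}
{'clock': 0.1, 'joint_pos': array([1.03341255e+00, 3.13959673e-01, 4.50943565e-02, 1.30362474e+00,
       7.31637420e-06, 1.43119205e+00]), 'qvel': array([-0.00077345, -0.00149006,  0.0024301 ,  0.00118965,  0.00033819,
       -0.00162639]), 'tau': array([ 2.81427769e-03, -4.81724417e+01,  2.99244350e+01,  1.27424259e-02,
       -1.36759973e-04,  1.58534374e-05]), 'tcp_pos': array([0.22265928, 0.52995061, 0.40387898]), 'orientation': array([-2.84667079e-04,  1.97581022e-01,  9.80286194e-01, -7.97597260e-04]), 'wrist_force': array([ 0.06217102, -0.51520123,  0.56928201]), 'ft_torque': array([-0.03971319,  0.05549743,  0.07591142]), 'finger_gap': 0.08543397139058956}
```

View pics/top0.png

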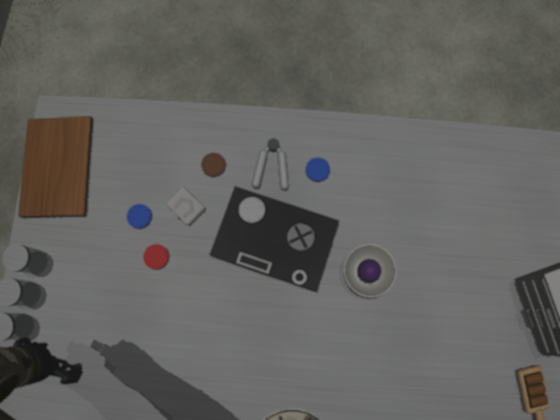

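View pics/side0.png

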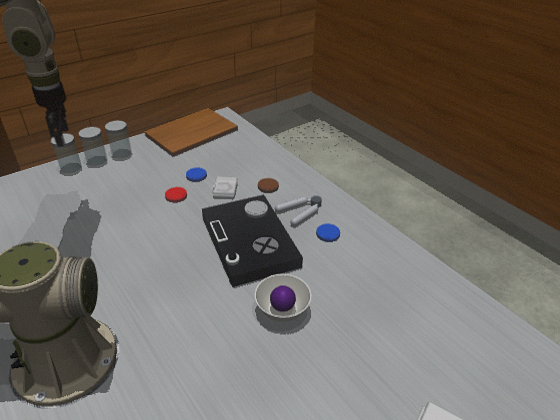

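The top view shows the pan at about (252,209), the X seat at (301,237), the key at (300,277) and the display at (254,263). The scale's corners are near (236,187), (339,220), (318,291) and (210,254). The side view has the pan at (256,208) and the seat at (265,245).

```bash
cat > h.py <<'E'
import numpy as np, cv2
from workcell import get_state, eyes, env
def ray(n,u,v):
    c=eyes.calibration(n);K=c["K"];T=c["camera_from_world"]
    d=np.array([(u-K[0,2])/K[0,0],(v-K[1,2])/K[1,1]]);p=d.copy()
    for _ in range(30): p=d/(1+c["k1"]*(p@p))
    R=T[:3,:3]; o=-R.T@T[:3,3]
    return o,R.T@np.array([p[0],-p[1],-1.])
def onz(n,u,v,z):
    o,d=ray(n,u,v); return o+d*(z-o[2])/d[2]
def proj(n,P):
    c=eyes.calibration(n);K=c["K"];q=c["camera_from_world"]@np.append(P,1)
    s=np.array([q[0],-q[1]])/-q[2]; s=s*(1+c["k1"]*(s@s)); return K[:2,:2]@s+K[:2,2]
def circ(n,cnt,z):
    P=np.array([onz(n,u,v,z)[:2] for u,v in cnt.reshape(-1,2).astype(float)])
    A=np.c_[2*P,np.ones(len(P))];s=np.linalg.lstsq(A,(P**2).sum(1),rcond=None)[0]
    return s[:2],np.sqrt(s[2]+s[:2]@s[:2])
E
python3 - <<'E'
from h import *
for n,box in (("top",(180,170,350,310)),("side",(190,180,320,300))):
    im=cv2.imread(f"pics/{n}0.png");x0,y0,x1,y1=box
    g=cv2.cvtColor(im,cv2.COLOR_BGR2GRAY)
    print(n,"seat/pan/top grey",[g[p[1],p[0]] for p in (((252,209),(301,228),(275,225),(301,237)) if n=="top" else ((256,208),(265,239),(240,230),(265,245)))])
    cv2.imwrite(f"pics/{n}_z0.png",cv2.resize(im[y0:y1,x0:x1],None,fx=4.4,fy=4.2,interpolation=cv2.INTER_CUBIC))
    dark=(g<60).astype(np.uint8)
    m=np.zeros_like(g);m[y0:y1,x0:x1]=dark[y0:y1,x0:x1]
    cs,_=cv2.findContours(m,cv2.RETR_CCOMP,cv2.CHAIN_APPROX_NONE)
    for c in cs:
        a=cv2.contourArea(c)
        if a>40:
            e=cv2.minAreaRect(c);print(round(a),np.round(e[0],1),np.round(e[1],1),round(e[2],1))
            if a<1500:print("   z.052",circ(n,c,.052),"z.04",circ(n,c,.040),"z.062",circ(n,c,.062))
            else:print(cv2.boxPoints(e).round(1).tolist(), [onz(n,*p,.04)[:2].round(4).tolist() for p in cv2.boxPoints(e)])
E
```

```text
top seat/pan/top grey [np.uint8(126), np.uint8(96), np.uint8(39), np.uint8(44)]
115 [253.6 262.4] [26.6  5.4] 18.4
   z.052 (array([0.48355927, 0.1369052 ]), np.float64(0.02265874482106923)) z.04 (array([0.48467405, 0.13763538]), np.float64(0.022881140391221202)) z.062 (array([0.48263028, 0.13629671]), np.float64(0.02247341517928122))
62 [300.4 236.4] [16.8 16.4] 18.4
   z.052 (array([0.55989765, 0.01937208]), np.float64(0.018851602263613782)) z.04 (array([0.56176169, 0.01894868]), np.float64(0.019036630731295273)) z.062 (array([0.55834428, 0.01972491]), np.float64(0.0186974118738942))
7786 [274.5 238.5] [111.9  74. ] 18.4
[[209.6999969482422, 255.89999389648438], [233.10000610351562, 185.6999969482422], [339.29998779296875, 221.10000610351562], [315.8999938964844, 291.29998779296875]] [[0.4916, 0.2555], [0.688, 0.2111], [0.6108, -0.0832], [0.4196, -0.0312]]
511 [253.6 262.4] [37.3 14.9] 18.4
   z.052 (array([0.48221944, 0.13721632]), np.float64(0.03736915018211221)) z.04 (array([0.48332108, 0.13794956]), np.float64(0.03773592837421159)) z.062 (array([0.48130142, 0.13660529]), np.flo
[... 1971 characters left out ...]
45274]), np.float64(0.02899220374594492)) z.04 (array([0.5617899 , 0.01509047]), np.float64(0.02937295696111468)) z.062 (array([ 0.54823308, -0.00441204]), np.float64(0.02867490939996449))
274 [218.3 230.4] [25.7 12.6] 66.0
   z.052 (array([0.479755  , 0.12975698]), np.float64(0.039104303392221554)) z.04 (array([0.48616938, 0.14204033]), np.float64(0.039617858324928215)) z.062 (array([0.47440968, 0.11952086]), np.float64(0.038676340948299574))
361 [255.5 208.5] [25. 19.] 0.0
   z.052 (array([0.62267499, 0.15119915]), np.float64(0.04127106356305532)) z.04 (array([0.63096633, 0.16376409]), np.float64(0.04181307445270055)) z.062 (array([0.61576554, 0.14072836]), np.float64(0.04081938782167718))
```

```bash
ls pics
```

```text
side0.png
side_z0.png
top0.png
top_z0.png
```

View pics/top_z0.png

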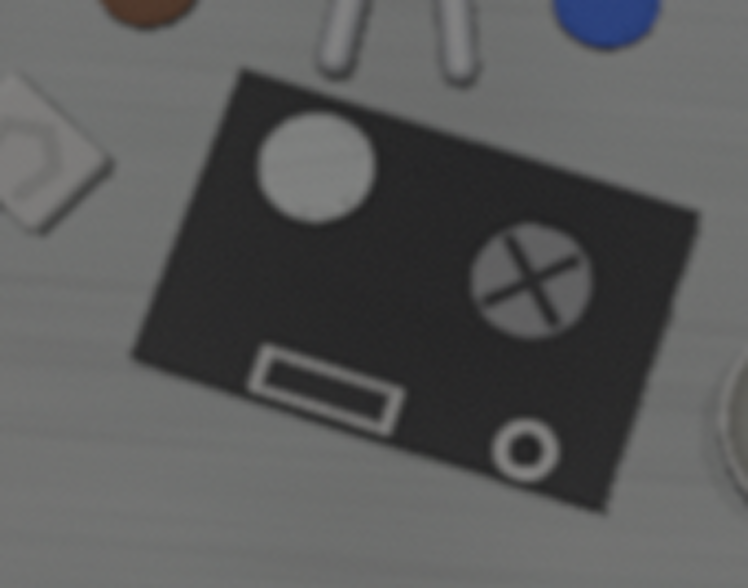

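```bash
python3 - <<'E'
from h import *
im=cv2.imread("pics/top0.png");g=cv2.cvtColor(im,cv2.COLOR_BGR2GRAY)
G=cv2.resize(g,None,fx=6,fy=6,interpolation=cv2.INTER_CUBIC)
def blobs(t,lo,hi,box):
    m=np.zeros_like(G);x0,y0,x1,y1=[6*b for b in box];m[y0:y1,x0:x1]=(G>t)[y0:y1,x0:x1]*1
    cs,_=cv2.findContours(m,cv2.RETR_EXTERNAL,cv2.CHAIN_APPROX_NONE)
    return [((c.astype(float)+.5)/6-.5) for c in cs if lo<cv2.contourArea(c)/36<hi]
R={}
for nm,t,box,z in (("key",110,(288,265,312,287),.052),("disp",90,(232,247,275,276),.046),("seat",68,(283,218,318,256),.04),("pan",85,(235,194,268,225),.052)):
    for c in blobs(t,60,2000,box):
        c=c.astype(np.float32)
        if nm=="disp":
            e=cv2.minAreaRect(c);B=[onz("top",*p,z)[:2] for p in cv2.boxPoints(e)];p=onz("top",*e[0],z)[:2]
            print(nm,p,[np.linalg.norm(B[i]-B[i-1]).round(4) for i in range(4)],B)
        else:
            p,r=circ("top",c,z);print(nm,p,r)
        R[nm]=p
M={"key":(-.08,-.095),"disp":(-.082,.03),"seat":(.025,-.065)}
A=np.array([M[k] for k in M]);B=np.array([R[k] for k in M])
a=A-A.mean(0);b=B-B.mean(0);H=a.T@b
th=np.arctan2(H[0,1]-H[1,0],H[0,0]+H[1,1]);Q=np.array([[np.cos(th),-np.sin(th)],[np.sin(th),np.cos(th)]])
o=B.mean(0)-Q@A.mean(0);print("yaw",np.degrees(th),"origin",o);print("resid",((Q@A.T).T+o-B).round(4).tolist())
for k in R: print(k,"in scale",Q.T@(R[k]-o))
print("side check",{k:proj("side",np.append(R[k],z)).round(1).tolist() for k,z in (("key",.062),("seat",.033),("pan",.052))})
E
```

```text
key [0.45354051 0.01592809] 0.017002835607701022
disp [0.46239593 0.1496372 ] [np.float64(0.0297), np.float64(0.0878), np.float64(0.0297), np.float64(0.0874)] [array([0.47391329, 0.19470686]), array([0.48050426, 0.107162  ]), array([0.45088915, 0.10483575]), array([0.44428815, 0.19200715])]
disp [0.4828658 0.1372063] [np.float64(0.0899), np.float64(0.0303), np.float64(0.0902), np.float64(0.0301)] [array([0.47954153, 0.18452704]), array([0.50896514, 0.17726192]), array([0.48613765, 0.08996152]), array([0.45696069, 0.09753991])]
seat [0.53772718 0.02517081] 0.016198019817603153Traceback (most recent call last):
  File "<stdin>", line 16, in <module>
  File "h.py", line 15, in circ
    P=np.array([onz(n,u,v,z)[:2] for u,v in cnt.reshape(-1,2).astype(float)])
                ~~~^^^^^^^^^
  File "h.py", line 10, in onz
    o,d=ray(n,u,v); return o+d*(z-o[2])/d[2]
        ~~~^^^^^^^
  File "h.py", line 4, in ray
    c=eyes.calibration(n);K=c["K"];T=c["camera_from_world"]
ValueError: time passes only in moves, steps and waits
```

View pics/side_z0.png

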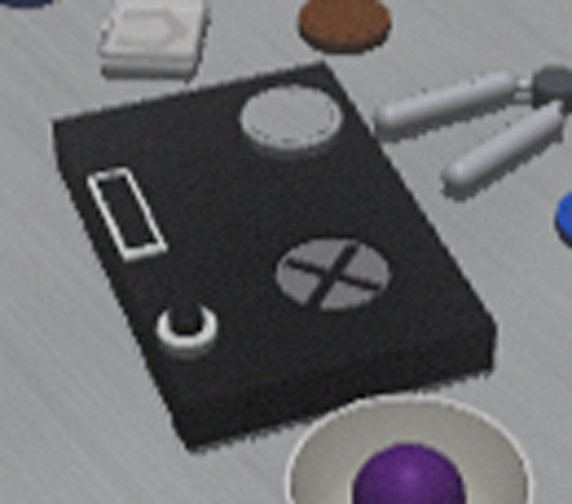

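The zoomed views confirm it: the plain steel pan sits by the +x/+y corner, the X seat lies towards -y, and the ring-shaped key housing is at the -x edge. The calibration has to be cached because it refused the repeated calls. For the seat I'll fit a circle to the hull of its pieces.

```bash
sed -i '2a from functools import lru_cache\n@lru_cache(None)\ndef cal(n): return eyes.calibration(n)' h.py; sed -i 's/c=eyes.calibration(n)/c=cal(n)/' h.py
cat > m.py <<'E'
from h import *
M={"key":(-.08,-.095),"disp":(-.082,.03),"seat":(.025,-.065)}
def up(im):
    return cv2.resize(cv2.cvtColor(im,cv2.COLOR_BGR2GRAY),None,fx=6,fy=6,interpolation=cv2.INTER_CUBIC)
def hull(G,t,box):
    m=np.zeros_like(G);x0,y0,x1,y1=[6*b for b in box];m[y0:y1,x0:x1]=(G>t)[y0:y1,x0:x1]*1
    cs,_=cv2.findContours(m,cv2.RETR_EXTERNAL,cv2.CHAIN_APPROX_NONE)
    # drop pieces touching the box border or tiny
    k=[c for c in cs if cv2.contourArea(c)>36*15 and c[:,0,0].min()>x0+2 and c[:,0,1].min()>y0+2 and c[:,0,0].max()<x1-3 and c[:,0,1].max()<y1-3]
    return ((cv2.convexHull(np.vstack(k)).astype(float)+.5)/6-.5).astype(np.float32)
def resamp(h):
    h=h.reshape(-1,2);h=np.vstack([h,h[:1]]);s=np.r_[0,np.cumsum(np.linalg.norm(np.diff(h,axis=0),axis=1))]
    q=np.linspace(0,s[-1],80,endpoint=False);return np.c_[np.interp(q,s,h[:,0]),np.interp(q,s,h[:,1])]
E
python3 - <<'E'
from m import *
G=up(cv2.imread("pics/top0.png"));R={}
for nm,t,box,z in (("key",110,(288,265,312,287),.052),("disp",90,(232,248,275,278),.046),("seat",66,(283,218,318,256),.033),("pan",80,(235,194,268,225),.052)):
    c=hull(G,t,box)
    if nm=="disp": R[nm]=onz("top",*cv2.minAreaRect(c)[0],z)[:2]
    else: R[nm],r=circ("top",resamp(c),z);print(nm,R[nm],r)
A=np.array([M[k] for k in M]);B=np.array([R[k] for k in M])
a=A-A.mean(0);b=B-B.mean(0);H=a.T@b
th=np.arctan2(H[0,1]-H[1,0],H[0,0]+H[1,1]);Q=np.array([[np.cos(th),-np.sin(th)],[np.sin(th),np.cos(th)]])
o=B.mean(0)-Q@A.mean(0);print("yaw",np.degrees(th),"origin",o);print("resid",((Q@A.T).T+o-B).round(4).tolist())
for k in R: print(k,R[k].round(4),"in scale",(Q.T@(R[k]-o)).round(4))
print("side check",{k:proj("side",np.append(R[k],z)).round(1).tolist() for k,z in (("key",.062),("seat",.033),("pan",.052))})
E
```

```text
key [0.45354336 0.01591797] 0.01709531097801515
seat [0.56267048 0.01858904] 0.0363386349125001
pan [0.62349336 0.15468835] 0.03538926429024606
yaw -14.499313613866198 origin [0.55475472 0.08775747]
resid [[-0.0, -0.0001], [0.0, 0.0001], [0.0, -0.0]]
key [0.4535 0.0159] in scale [-0.08   -0.0949]
disp [0.4829 0.1372] in scale [-0.082   0.0299]
seat [0.5627 0.0186] in scale [ 0.025 -0.065]
pan [0.6235 0.1547] in scale [0.0498 0.082 ]
side check {'key': [231.3, 254.4], 'seat': [264.7, 245.6], 'pan': [255.2, 207.4]}
```

All three scale features fit to 0.1 mm. In the scale's frame the pan is at (50, 82) mm, and the side view agrees. I'll turn so that tool x points along the push, with the fingers half open as a cradle.

Request:
carry_out --motion '[{"jaw":0.06,"wz":-10},{"jaw":0.06,"wz":-10},{"jaw":0.06,"wz":-10},{"jaw":0.06,"wz":-10},{"jaw":0.06,"wz":-10},{"jaw":0.06,"wz":-10},{"jaw":0.06,"wz":-10},{"jaw":0.06,"wz":-10},{"jaw":0.06,"wz":-8.7},{"jaw":0.06}]' --force 30

```text
invalid input at $.motion[0]: expected keys jaw, tx, ty, tz, wx, wy, wz
```

Request:
carry_out --motion '[{"jaw":0.06,"tx":0,"ty":0,"tz":0,"wx":0,"wy":0,"wz":-10},{"jaw":0.06,"tx":0,"ty":0,"tz":0,"wx":0,"wy":0,"wz":-10},{"jaw":0.06,"tx":0,"ty":0,"tz":0,"wx":0,"wy":0,"wz":-10},{"jaw":0.06,"tx":0,"ty":0,"tz":0,"wx":0,"wy":0,"wz":-10},{"jaw":0.06,"tx":0,"ty":0,"tz":0,"wx":0,"wy":0,"wz":-10},{"jaw":0.06,"tx":0,"ty":0,"tz":0,"wx":0,"wy":0,"wz":-10},{"jaw":0.06,"tx":0,"ty":0,"tz":0,"wx":0,"wy":0,"wz":-10},{"jaw":0.06,"tx":0,"ty":0,"tz":0,"wx":0,"wy":0,"wz":-10},{"jaw":0.06,"tx":0,"ty":0,"tz":0,"wx":0,"wy":0,"wz":-8.7},{"jaw":0.06,"tx":0,"ty":0,"tz":0,"wx":0,"wy":0,"wz":0}]' --force 30

```text
clock: 1.35
tcp_pos: [0.2227, 0.53, 0.4043]
orientation: [-0.0, -0.543, 0.84, -0.0]
wrist_force: [0.3, 0.3, -0.1]
finger_gap: 0.045
```

Request:
carry_out --motion '[{"jaw":0.06,"tx":0.93,"ty":-4,"tz":0,"wx":0,"wy":0,"wz":0},{"jaw":0.06,"tx":0.93,"ty":-4,"tz":0,"wx":0,"wy":0,"wz":0},{"jaw":0.06,"tx":0.93,"ty":-4,"tz":0,"wx":0,"wy":0,"wz":0},{"jaw":0.06,"tx":0.93,"ty":-4,"tz":0,"wx":0,"wy":0,"wz":0},{"jaw":0.06,"tx":0.93,"ty":-4,"tz":0,"wx":0,"wy":0,"wz":0},{"jaw":0.06,"tx":0.93,"ty":-4,"tz":0,"wx":0,"wy":0,"wz":0},{"jaw":0.06,"tx":0.93,"ty":-4,"tz":0,"wx":0,"wy":0,"wz":0},{"jaw":0.06,"tx":0.93,"ty":-4,"tz":0,"wx":0,"wy":0,"wz":0},{"jaw":0.06,"tx":0.93,"ty":-4,"tz":0,"wx":0,"wy":0,"wz":0},{"jaw":0.06,"tx":0.93,"ty":-4,"tz":0,"wx":0,"wy":0,"wz":0},{"jaw":0.06,"tx":0.93,"ty":-4,"tz":0,"wx":0,"wy":0,"wz":0},{"jaw":0.06,"tx":0.93,"ty":-4,"tz":0,"wx":0,"wy":0,"wz":0},{"jaw":0.06,"tx":0.94,"ty":-3.9,"tz":0,"wx":0,"wy":0,"wz":0},{"jaw":0.06,"tx":0,"ty":0,"tz":0,"wx":0,"wy":0,"wz":0},{"jaw":0.06,"tx":0,"ty":0,"tz":4,"wx":0,"wy":0,"wz":0},{"jaw":0.06,"tx":0,"ty":0,"tz":4,"wx":0,"wy":0,"wz":0},{"jaw":0.06,"tx":0,"ty":0,"tz":4,"wx":0,"wy":0,"wz":0},{"jaw":0.06,"tx":0,"ty":0,"tz":3.4,"wx":0,"wy":0,"wz":0},{"jaw":0.06,"tx":0,"ty":0,"tz":0,"wx":0,"wy":0,"wz":0}]'

```text
clock: 3.72
tcp_pos: [0.6449, 0.2082, 0.2474]
orientation: [-0.003, -0.544, 0.839, 0.002]
wrist_force: [-0.0, 0.1, 0.0]
finger_gap: 0.0454
```

```bash
python3 - <<'E'
from h import *
for n,(x0,y0,x1,y1) in (("top",(180,150,350,290)),("side",(190,130,330,270))):
    im=eyes.read_camera(n);cv2.imwrite(f"pics/{n}1.png",im);cv2.imwrite(f"pics/{n}_z1.png",cv2.resize(im[y0:y1,x0:x1],None,fx=4,fy=4,interpolation=cv2.INTER_CUBIC))
s=get_state();print(s["clock"],s["tcp_pos"],s["orientation"],s["joint_pos"])
t=s["tcp_pos"];p=np.array([-.408,-.913]);pan=np.array([.6235,.1547])
print("pan rel tool x,y:",(pan-t[:2])@p,(pan-t[:2])@np.array([p[1],-p[0]]))
for z in (.215,): print("tip proj",[proj(n,np.append(t[:2],t[2]-.17)).round() for n in("top","side")])
E
```

```text
3.825 [0.64693233 0.20840244 0.25159232] [ 1.34256232e-04 -5.43849230e-01  8.39182933e-01  4.46063754e-05] [ 1.93630686e-01  5.89045743e-01  9.44947946e-02  1.07602936e+00
  1.82745180e-04 -9.56403719e-01]
pan rel tool x,y: 0.05859071623092723 -0.0005168729468266293
tip proj [array([231., 197.]), array([252., 188.])]
```

View pics/top_z1.png

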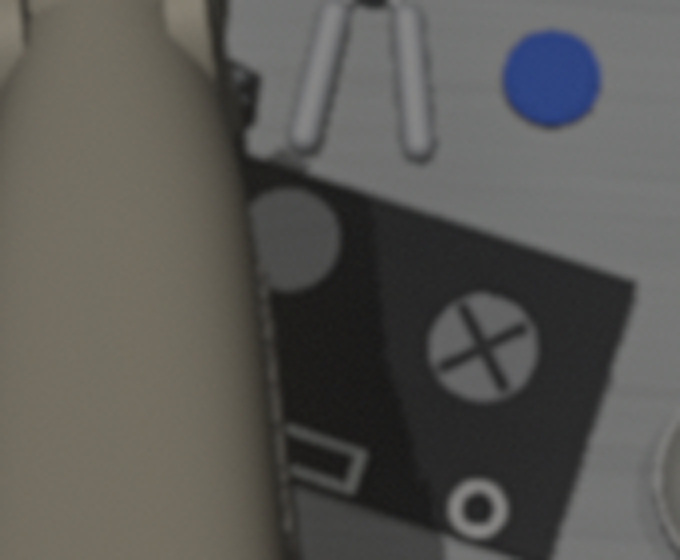

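View pics/side_z1.png

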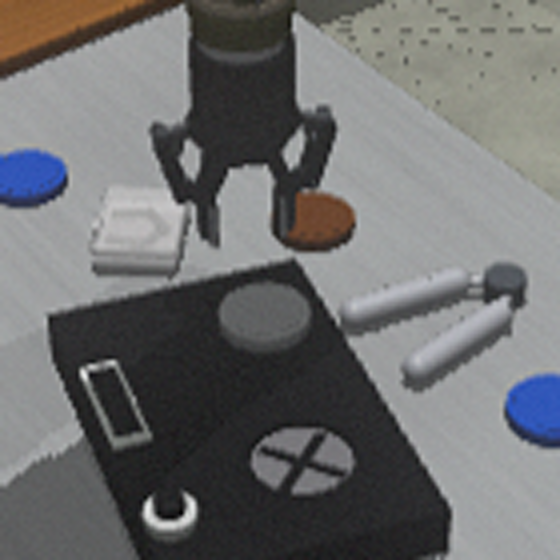

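The side view shows both fingertips just behind the pan, at about (242,191) and (261,189). The forearm partly hides the pan in the top view. I'll lower the fingers and feel for the scale's top with light touch.

Request:
carry_out --motion '[{"jaw":0.06,"tx":0,"ty":-0.05,"tz":1.5,"wx":0,"wy":0,"wz":0},{"jaw":0.06,"tx":0,"ty":0,"tz":1.5,"wx":0,"wy":0,"wz":0},{"jaw":0.06,"tx":0,"ty":0,"tz":0.4,"wx":0,"wy":0,"wz":0},{"jaw":0.06,"tx":0,"ty":0,"tz":0,"wx":0,"wy":0,"wz":0},{"jaw":0.06,"tx":0,"ty":0,"tz":0,"wx":0,"wy":0,"wz":0}]'

```text
clock: 4.45
tcp_pos: [0.6479, 0.2076, 0.2171]
orientation: [0.0, -0.544, 0.839, -0.0]
wrist_force: [-0.1, 0.1, -0.5]
finger_gap: 0.0452
```

Request:
carry_out --motion '[{"jaw":0.06,"tx":0,"ty":0,"tz":0.1,"wx":0,"wy":0,"wz":0},{"jaw":0.06,"tx":0,"ty":0,"tz":0.1,"wx":0,"wy":0,"wz":0},{"jaw":0.06,"tx":0,"ty":0,"tz":0,"wx":0,"wy":0,"wz":0}]'

```text
clock: 4.82
tcp_pos: [0.6476, 0.2076, 0.2147]
orientation: [0.0, -0.544, 0.839, 0.0]
wrist_force: [0.3, -0.5, -0.3]
finger_gap: 0.0451
```

Request:
carry_out --motion '[{"jaw":0.06,"tx":0,"ty":0,"tz":0.1,"wx":0,"wy":0,"wz":0},{"jaw":0.06,"tx":0,"ty":0,"tz":0.1,"wx":0,"wy":0,"wz":0},{"jaw":0.06,"tx":0,"ty":0,"tz":0,"wx":0,"wy":0,"wz":0}]'

```text
clock: 5.2
tcp_pos: [0.6476, 0.2076, 0.2126]
orientation: [-0.0, -0.544, 0.839, 0.0]
wrist_force: [-0.5, 0.4, -1.0]
finger_gap: 0.0454
```

Request:
carry_out --motion '[{"jaw":0.06,"tx":0,"ty":0,"tz":0.1,"wx":0,"wy":0,"wz":0},{"jaw":0.06,"tx":0,"ty":0,"tz":0,"wx":0,"wy":0,"wz":0}]'

```text
clock: 5.45
tcp_pos: [0.6476, 0.2076, 0.2116]
orientation: [-0.0, -0.544, 0.839, 0.0]
wrist_force: [-0.1, 1.4, 0.3]
finger_gap: 0.0453
```

Request:
carry_out --motion '[{"jaw":0.06,"tx":0,"ty":0,"tz":0.1,"wx":0,"wy":0,"wz":0},{"jaw":0.06,"tx":0,"ty":0,"tz":0,"wx":0,"wy":0,"wz":0}]'

```text
clock: 5.7
tcp_pos: [0.6477, 0.2076, 0.2113]
orientation: [0.0, -0.544, 0.839, -0.0]
wrist_force: [-1.9, -1.5, 3.9]
finger_gap: 0.0452
```

Contact with the top came at TCP z = 0.2114. I'll rise about 3 mm and start the slide: 20 mm of free approach, then 149 mm with the pan. I'll stop partway to look.

Request:
carry_out --motion '[{"jaw":0.06,"tx":0,"ty":0,"tz":-0.32,"wx":0,"wy":0,"wz":0},{"jaw":0.06,"tx":0.5,"ty":0,"tz":0,"wx":0,"wy":0,"wz":0},{"jaw":0.06,"tx":0.5,"ty":0,"tz":0,"wx":0,"wy":0,"wz":0},{"jaw":0.06,"tx":0.5,"ty":0,"tz":0,"wx":0,"wy":0,"wz":0},{"jaw":0.06,"tx":0.3,"ty":0,"tz":0,"wx":0,"wy":0,"wz":0},{"jaw":0.06,"tx":0.3,"ty":0,"tz":0,"wx":0,"wy":0,"wz":0},{"jaw":0.06,"tx":0.4,"ty":0,"tz":0,"wx":0,"wy":0,"wz":0},{"jaw":0.06,"tx":0.5,"ty":0,"tz":0,"wx":0,"wy":0,"wz":0},{"jaw":0.06,"tx":0.5,"ty":0,"tz":0,"wx":0,"wy":0,"wz":0},{"jaw":0.06,"tx":0.5,"ty":0,"tz":0,"wx":0,"wy":0,"wz":0},{"jaw":0.06,"tx":0.5,"ty":0,"tz":0,"wx":0,"wy":0,"wz":0},{"jaw":0.06,"tx":0.5,"ty":0,"tz":0,"wx":0,"wy":0,"wz":0},{"jaw":0.06,"tx":0.5,"ty":0,"tz":0,"wx":0,"wy":0,"wz":0},{"jaw":0.06,"tx":0.5,"ty":0,"tz":0,"wx":0,"wy":0,"wz":0},{"jaw":0.06,"tx":0,"ty":0,"tz":0,"wx":0,"wy":0,"wz":0}]'

```text
clock: 7.58
tcp_pos: [0.6229, 0.1524, 0.2139]
orientation: [-0.0, -0.544, 0.839, -0.0]
wrist_force: [0.4, 0.5, 0.2]
finger_gap: 0.0453
```

```bash
python3 - <<'E'
from h import *
for n,(x0,y0,x1,y1) in (("top",(180,150,350,290)),("side",(190,150,330,290))):
    im=eyes.read_camera(n);cv2.imwrite(f"pics/{n}2.png",im);cv2.imwrite(f"pics/{n}_z2.png",cv2.resize(im[y0:y1,x0:x1],None,fx=4,fy=4,interpolation=cv2.INTER_CUBIC))
s=get_state();print(s["clock"],s["tcp_pos"],s["wrist_force"])
E
```

```text
7.675 [0.62307594 0.15266499 0.21392686] [ 0.0287713  -0.23031162  0.5658411 ]
```

View pics/top_z2.png

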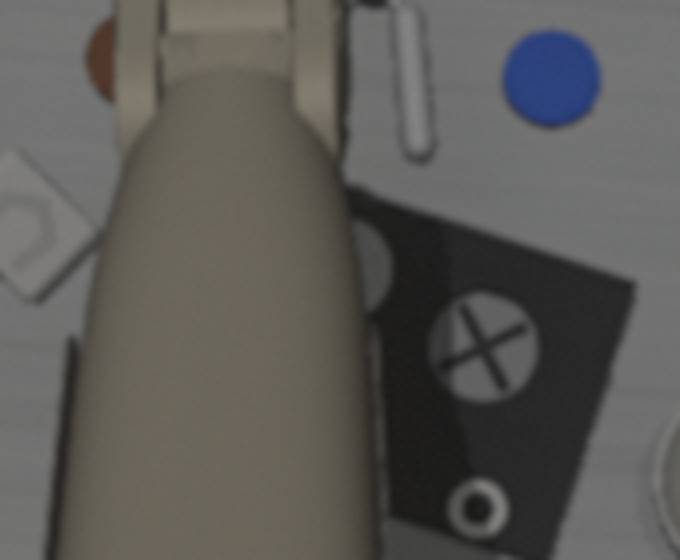

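View pics/side_z2.png

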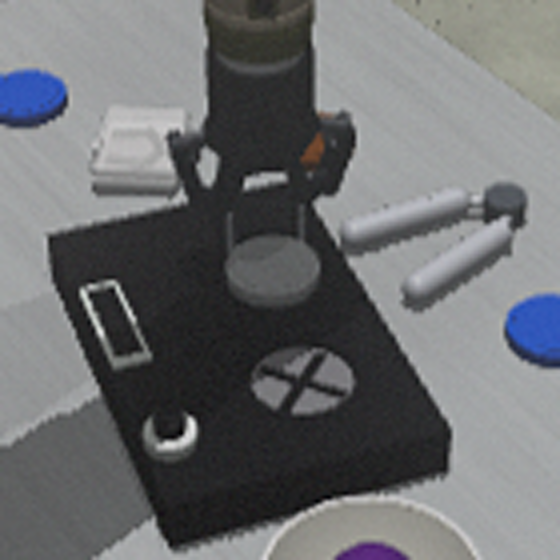

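The pan has moved flat and sits centred between the fingertips, at about (258,217) in the full side image. I'll measure where it now is relative to the seat in that same view.

```bash
cat > side.py <<'E'
from m import *
def seat_xy(): return np.array([.5627,.0186])
def pan_side(im,box,t,z=.052):
    """fit pan top's circle from front/side part of outline: use left/right/back? take bright top region hull"""
    g=up(im); x0,y0,x1,y1=box
    m=np.zeros_like(g);m[6*y0:6*y1,6*x0:6*x1]=(g>t)[6*y0:6*y1,6*x0:6*x1]
    m=cv2.morphologyEx(m,cv2.MORPH_OPEN,np.ones((19,19),np.uint8))
    cs,_=cv2.findContours(m,cv2.RETR_EXTERNAL,cv2.CHAIN_APPROX_NONE);c=max(cs,key=cv2.contourArea)
    return (cv2.convexHull(c).astype(float).reshape(-1,2)+.5)/6-.5
E
python3 - <<'E'
from side import *
for f,box,t in (("pics/side0.png",(240,196,273,219),85),("pics/side2.png",(244,205,274,228),70)):
    im=cv2.imread(f);g=cv2.cvtColor(im,cv2.COLOR_BGR2GRAY)
    print(g[box[1]:box[3],(box[0]+box[2])//2])
    h=resamp(pan_side(im,box,t).astype(np.float32))
    c,r=circ("side",h,.052);print(f,c,r,h.min(0),h.max(0))
im=cv2.imread("pics/side2.png")
h=pan_side(im,(248,234,284,256),66);c,r=circ("side",resamp(h),.033);print("seat from side",c,r)
E
```

```text
[100  42  44  41 106 130 144 153 152 152 150 149 150 152 148 150 152 127
 133 101  63  62  49]
pics/side0.png [0.62442614 0.15370493] 0.035744382566611145 [244.41667175 200.25      ] [266.91665649 215.25      ]
[43 42 37 52 77 87 85 83 97 93 96 95 95 93 93 97 97 93 88 71 70 56 40]
pics/side2.png [0.60651855 0.1161172 ] 0.03546168970951037 [246.41667175 208.91667175] [269.25       224.08332825]
seat from side [0.58891302 0.01307759] 0.01578009245584779
```

Request:
carry_out --motion '[{"jaw":0.06,"tx":0.5,"ty":0,"tz":0,"wx":0,"wy":0,"wz":0},{"jaw":0.06,"tx":0.5,"ty":0,"tz":0,"wx":0,"wy":0,"wz":0},{"jaw":0.06,"tx":0.5,"ty":0,"tz":0,"wx":0,"wy":0,"wz":0},{"jaw":0.06,"tx":0.5,"ty":0,"tz":0,"wx":0,"wy":0,"wz":0},{"jaw":0.06,"tx":0.5,"ty":0,"tz":0,"wx":0,"wy":0,"wz":0},{"jaw":0.06,"tx":0.5,"ty":0,"tz":0,"wx":0,"wy":0,"wz":0},{"jaw":0.06,"tx":0.5,"ty":0,"tz":0,"wx":0,"wy":0,"wz":0},{"jaw":0.06,"tx":0.5,"ty":0,"tz":0,"wx":0,"wy":0,"wz":0},{"jaw":0.06,"tx":0.5,"ty":0,"tz":0,"wx":0,"wy":0,"wz":0},{"jaw":0.06,"tx":0.5,"ty":0,"tz":0,"wx":0,"wy":0,"wz":0},{"jaw":0.06,"tx":0.5,"ty":0,"tz":0,"wx":0,"wy":0,"wz":0},{"jaw":0.06,"tx":0.5,"ty":0,"tz":0,"wx":0,"wy":0,"wz":0},{"jaw":0.06,"tx":0.5,"ty":0,"tz":0,"wx":0,"wy":0,"wz":0},{"jaw":0.06,"tx":0.5,"ty":0,"tz":0,"wx":0,"wy":0,"wz":0},{"jaw":0.06,"tx":0.5,"ty":0,"tz":0,"wx":0,"wy":0,"wz":0},{"jaw":0.06,"tx":0.5,"ty":0,"tz":0,"wx":0,"wy":0,"wz":0},{"jaw":0.06,"tx":0.5,"ty":0,"tz":0,"wx":0,"wy":0,"wz":0},{"jaw":0.06,"tx":0.4,"ty":0,"tz":0,"wx":0,"wy":0,"wz":0},{"jaw":0.06,"tx":0.2,"ty":0,"tz":0,"wx":0,"wy":0,"wz":0},{"jaw":0.06,"tx":0,"ty":0,"tz":0,"wx":0,"wy":0,"wz":0}]'

```text
clock: 10.18
tcp_pos: [0.5859, 0.0696, 0.2139]
orientation: [-0.0, -0.544, 0.839, -0.0]
wrist_force: [-0.4, -0.3, -0.1]
finger_gap: 0.0453
```

```bash
python3 - <<'E'
from side import *
for n,(x0,y0,x1,y1) in (("top",(180,150,350,290)),("side",(190,170,330,310))):
    im=eyes.read_camera(n);cv2.imwrite(f"pics/{n}3.png",im);cv2.imwrite(f"pics/{n}_z3.png",cv2.resize(im[y0:y1,x0:x1],None,fx=4,fy=4,interpolation=cv2.INTER_CUBIC))
s=get_state();print(s["clock"],s["tcp_pos"],s["wrist_force"])
h=pan_side(im,(246,228,280,252),70);print(circ("side",resamp(h.astype(np.float32)),.052),h.min(0),h.max(0))
E
```

```text
10.275 [0.58593225 0.06970424 0.21384948] [-0.60543074  0.56039713 -0.70754064]
(array([0.56971148, 0.03409293]), np.float64(0.03548240403827918)) [251.58333333 228.08333333] [275.58333333 245.41666667]
```

View pics/top_z3.png

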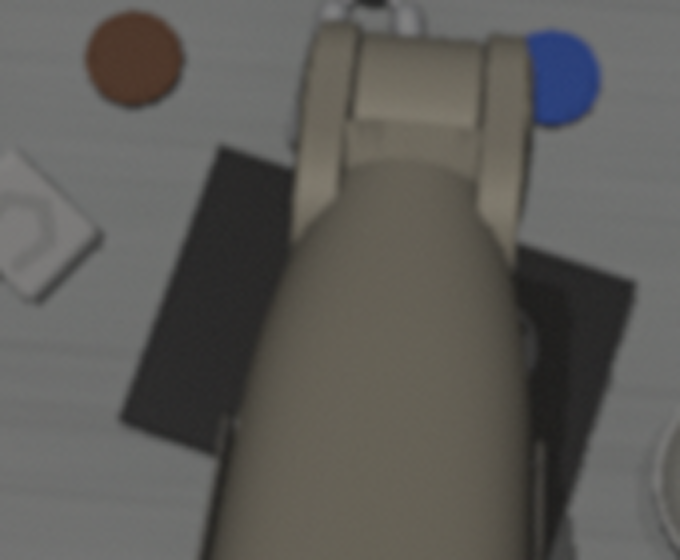

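View pics/side_z3.png

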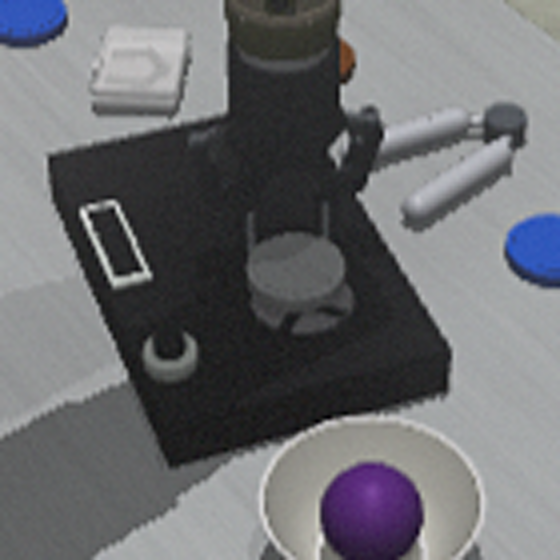

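The side view shows the pan flat at about (264,237), partly over the seat. It measures 16.6 mm short and within 0.5 mm sideways. I'll make the last stretch slowly.

Request:
carry_out --motion '[{"jaw":0.06,"tx":0.3,"ty":0,"tz":0,"wx":0,"wy":0,"wz":0},{"jaw":0.06,"tx":0.3,"ty":0,"tz":0,"wx":0,"wy":0,"wz":0},{"jaw":0.06,"tx":0.2,"ty":0,"tz":0,"wx":0,"wy":0,"wz":0},{"jaw":0.06,"tx":0.2,"ty":0,"tz":0,"wx":0,"wy":0,"wz":0},{"jaw":0.06,"tx":0.2,"ty":0,"tz":0,"wx":0,"wy":0,"wz":0},{"jaw":0.06,"tx":0.2,"ty":0,"tz":0,"wx":0,"wy":0,"wz":0},{"jaw":0.06,"tx":0.1,"ty":0,"tz":0,"wx":0,"wy":0,"wz":0},{"jaw":0.06,"tx":0.1,"ty":0,"tz":0,"wx":0,"wy":0,"wz":0},{"jaw":0.06,"tx":0,"ty":0,"tz":0,"wx":0,"wy":0,"wz":0}]'

```text
clock: 11.4
tcp_pos: [0.5793, 0.055, 0.2138]
orientation: [-0.0, -0.544, 0.839, 0.0]
wrist_force: [0.1, -0.3, -0.0]
finger_gap: 0.0453
```

```bash
python3 - <<'E'
from side import *
n,(x0,y0,x1,y1)="side",(190,170,330,310)
im=eyes.read_camera(n);cv2.imwrite(f"pics/{n}4.png",im);cv2.imwrite(f"pics/{n}_z4.png",cv2.resize(im[y0:y1,x0:x1],None,fx=4,fy=4,interpolation=cv2.INTER_CUBIC))
s=get_state();print(s["clock"],s["tcp_pos"],s["wrist_force"])
h=pan_side(im,(246,228,285,260),70);print([circ("side",resamp(h.astype(np.float32)),z) for z in (.045,.052)],h.min(0),h.max(0))
E
```

```text
11.45 [0.57937618 0.05510538 0.21385927] [ 0.28401742  0.70122188 -0.07070844]
[(array([0.56590521, 0.02218023]), np.float64(0.037090731719461645)), (array([0.56153697, 0.01588729]), np.float64(0.0368087440331622))] [252.58333333 231.91666667] [276.91666667 250.75      ]
```

View pics/side_z4.png

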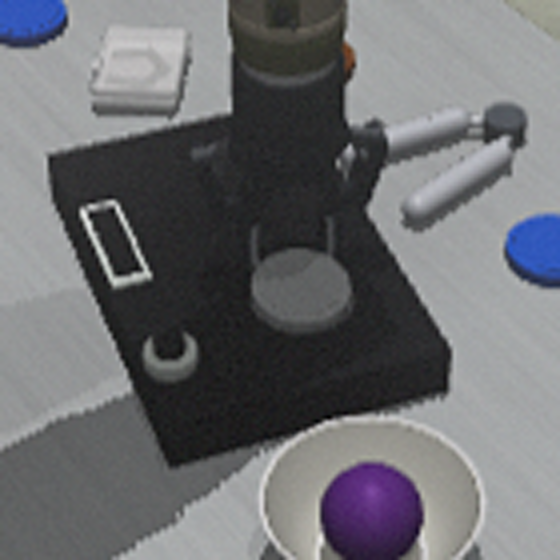

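The pan now looks seated, at about (265,243) in the side image. I'll back the fingers straight away from it and look unobstructed.

Request:
carry_out --motion '[{"jaw":0.06,"tx":-0.5,"ty":0,"tz":0,"wx":0,"wy":0,"wz":0},{"jaw":0.06,"tx":-1.5,"ty":0,"tz":0,"wx":0,"wy":0,"wz":0},{"jaw":0.06,"tx":-2,"ty":0,"tz":0,"wx":0,"wy":0,"wz":0},{"jaw":0.06,"tx":-2,"ty":0,"tz":-2,"wx":0,"wy":0,"wz":0},{"jaw":0.06,"tx":-4,"ty":0,"tz":-4,"wx":0,"wy":0,"wz":0},{"jaw":0.06,"tx":-5,"ty":0,"tz":-3,"wx":0,"wy":0,"wz":0},{"jaw":0.06,"tx":-5,"ty":0,"tz":0,"wx":0,"wy":0,"wz":0},{"jaw":0.06,"tx":0,"ty":0,"tz":0,"wx":0,"wy":0,"wz":0}]'

```text
clock: 12.45
tcp_pos: [0.6617, 0.2427, 0.3036]
orientation: [0.001, -0.546, 0.838, 0.0]
wrist_force: [-0.4, -0.7, -0.4]
finger_gap: 0.0454
```

```bash
python3 - <<'E'
from side import *
for n,(x0,y0,x1,y1) in (("top",(230,170,350,310)),("side",(210,200,310,290))):
    im=eyes.read_camera(n);cv2.imwrite(f"pics/{n}5.png",im);cv2.imwrite(f"pics/{n}_z5.png",cv2.resize(im[y0:y1,x0:x1],None,fx=4 if n=="top" else 6,fy=4 if n=="top" else 6,interpolation=cv2.INTER_CUBIC))
s=get_state();print(s["clock"],s["tcp_pos"],s["wrist_force"])
for z in (.033,.045,.052): print(z,proj("top",[.5627,.0186,z]),proj("side",[.5627,.0186,z]))
E
```

```text
12.55 [0.66077952 0.23938991 0.3030153 ] [-0.43610453  0.56489604 -0.34859498]
0.033 [300.32822226 236.42543535] [264.67115774 245.54395648]
0.045 [300.53227103 235.74617808] [264.65164767 242.35496793]
0.052 [300.65308837 235.34396361] [264.64016036 240.47846866]
```

View pics/top_z5.png

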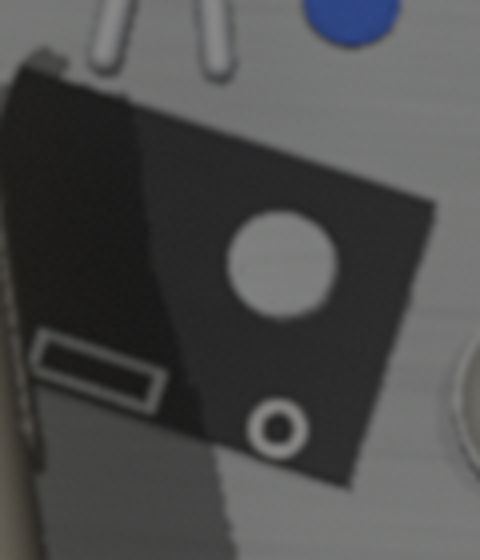

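View pics/side_z5.png

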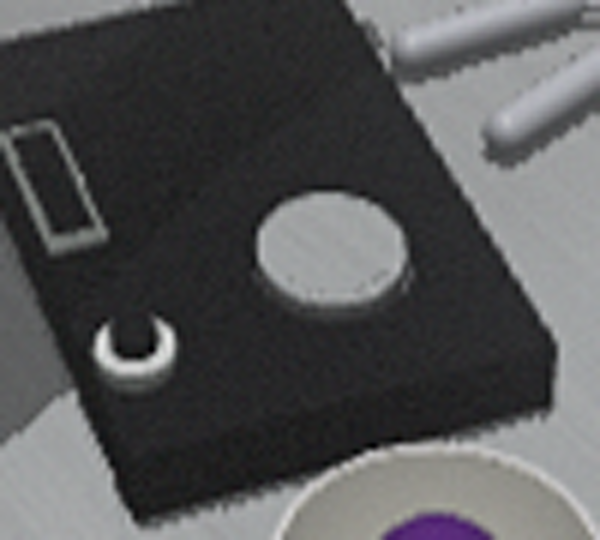

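Both views are clear now, and the pan covers the seat with only a thin band of its side wall showing. I'll triangulate the height of its top and check it's level.

```bash
python3 - <<'E'
from side import *
T=cv2.imread("pics/top5.png");S=cv2.imread("pics/side5.png");S0=cv2.imread("pics/side0.png")
gt=up(T);gs=up(S)
print("side col profile now",cv2.cvtColor(S,cv2.COLOR_BGR2GRAY)[228:256,264].tolist())
print("side col profile start",cv2.cvtColor(S0,cv2.COLOR_BGR2GRAY)[196:222,255].tolist())
print("top grey",T[236,300])
cent={}
for n,im,box,t in (("top",T,(283,218,318,254),75),("side",S,(248,226,284,258),95)):
    h=resamp(pan_side(im,box,t).astype(np.float32));e=cv2.fitEllipse(h.astype(np.float32));cent[n]=e
    print(n,"ellipse",e,[ (z,*circ(n,h,z)) for z in (.045,.052)])
h=resamp(pan_side(S0,(240,196,273,219),95).astype(np.float32));e0=cv2.fitEllipse(h.astype(np.float32));print("start side ellipse",e0,circ("side",h,.052))
# predicted outline extents for level pan top at seat centre at z
for z in (.045,.052):
    P=np.array([proj("side",[.5627+.035*np.cos(a),.0186+.035*np.sin(a),z]) for a in np.linspace(0,6.28,90)]);print(z,"pred",P.min(0),P.max(0))
h=pan_side(S,(248,226,284,258),95);print("obs",h.min(0),h.max(0))
a,b=ray("top",*cent["top"][0]);c,d=ray("side",*cent["side"][0])
s=np.linalg.lstsq(np.c_[b,-d],c-a,rcond=None)[0];print("triang",a+b*s[0],c+d*s[1])
E
```

```text
side col profile now [43, 43, 40, 31, 144, 165, 163, 162, 164, 160, 158, 158, 159, 161, 160, 162, 161, 162, 162, 163, 158, 166, 126, 75, 63, 55, 37, 37]
side col profile start [103, 43, 46, 43, 75, 132, 153, 156, 153, 150, 148, 151, 153, 147, 150, 151, 152, 116, 130, 101, 64, 61, 47, 37, 44, 42]
top grey [125 126 125]
top ellipse ((300.01348876953125, 235.68289184570312), (26.521217346191406, 27.521255493164062), 118.4559097290039) [(0.045, array([0.56296582, 0.01999184]), np.float64(0.036151887815408776)), (0.052, array([0.56186719, 0.02023389]), np.float64(0.035946081530616916))]
side ellipse ((264.7221374511719, 241.1336669921875), (19.012596130371094, 25.00450897216797), 94.42603302001953) [(0.045, array([0.56618697, 0.02329077]), np.float64(0.037045458985020444)), (0.052, array([0.56181658, 0.01698938]), np.float64(0.036763815491272646))]
start side ellipse ((255.60546875, 207.61489868164062), (14.977303504943848, 22.933399200439453), 89.06501007080078) (array([0.62438856, 0.15383486]), np.float64(0.03514752562474165))
0.045 pred [251.97923576 233.94211309] [277.31910469 251.11889756]
0.052 pred [251.92680832 232.07618415] [277.34852999 249.23239646]
obs [252.41666667 231.75      ] [276.91666667 250.41666667]
triang [0.56226035 0.02010067 0.04824832] [0.56355384 0.01945387 0.04847349]
```

The two checks disagree with a level pan at home. In the side view its rear edge lies where a top at 52 mm would, while the front has dropped. The top view has it about 1.4 mm short, so it's tilted with the rear edge still on the rim. I'll go back and push it gently the last 1–3 mm.

Request:
carry_out --motion '[{"jaw":0.06,"tx":5,"ty":0,"tz":0,"wx":0,"wy":0,"wz":0},{"jaw":0.06,"tx":5,"ty":0,"tz":3,"wx":0,"wy":0,"wz":0},{"jaw":0.06,"tx":4,"ty":0,"tz":4,"wx":0,"wy":0,"wz":0},{"jaw":0.06,"tx":2,"ty":0,"tz":2,"wx":0,"wy":0,"wz":0},{"jaw":0.06,"tx":1.5,"ty":0,"tz":0,"wx":0,"wy":0,"wz":0},{"jaw":0.06,"tx":1.5,"ty":0,"tz":0,"wx":0,"wy":0,"wz":0},{"jaw":0.06,"tx":0,"ty":0,"tz":0,"wx":0,"wy":0,"wz":0},{"jaw":0.06,"tx":0,"ty":0,"tz":0,"wx":0,"wy":0,"wz":0}]'

```text
clock: 13.55
tcp_pos: [0.5837, 0.0644, 0.2142]
orientation: [0.0, -0.544, 0.839, -0.0]
wrist_force: [0.3, 0.5, 0.0]
finger_gap: 0.0454
```

```bash
python3 - <<'E'
from side import *
s=get_state();t=s["tcp_pos"];print(s["clock"],t,s["wrist_force"])
p=np.array([-.408,-.913]);d=np.array([.5793,.0550])-t[:2]
print("to previous end: tx",d@p,"ty",d@np.array([p[1],-p[0]]))
E
```

```text
13.55 [0.58374378 0.06442712 0.21422562] [0.33862918 0.53083257 0.02347811]
to previous end: tx 0.010420022976055524 ty 0.00021090437753252446
```

Request:
carry_out --motion '[{"jaw":0.06,"tx":0.4,"ty":0,"tz":0,"wx":0,"wy":0,"wz":0},{"jaw":0.06,"tx":0.4,"ty":0,"tz":0,"wx":0,"wy":0,"wz":0},{"jaw":0.06,"tx":0.2,"ty":0,"tz":0,"wx":0,"wy":0,"wz":0},{"jaw":0.06,"tx":0.1,"ty":0,"tz":0,"wx":0,"wy":0,"wz":0},{"jaw":0.06,"tx":0.1,"ty":0,"tz":0,"wx":0,"wy":0,"wz":0},{"jaw":0.06,"tx":0,"ty":0,"tz":0,"wx":0,"wy":0,"wz":0}]'

```text
clock: 14.3
tcp_pos: [0.5786, 0.0533, 0.2139]
orientation: [-0.0, -0.544, 0.839, 0.0]
wrist_force: [0.4, 0.2, -0.3]
finger_gap: 0.0455
```

```bash
python3 - <<'E'
from side import *
n="side"
im=eyes.read_camera(n);cv2.imwrite("pics/side6.png",im);cv2.imwrite("pics/side_z6.png",cv2.resize(im[200:290,210:310],None,fx=6,fy=6,interpolation=cv2.INTER_CUBIC))
print("profile now",cv2.cvtColor(im,cv2.COLOR_BGR2GRAY)[228:256,264].tolist())
s=get_state();print(s["tcp_pos"],s["wrist_force"])
h=pan_side(im,(246,228,285,260),65);print(h.min(0),h.max(0))
im=cv2.imread("pics/side4.png");print("profile prev",cv2.cvtColor(im,cv2.COLOR_BGR2GRAY)[228:256,264].tolist())
h=pan_side(im,(246,228,285,260),65);print(h.min(0),h.max(0))
E
```

```text
profile now [43, 38, 30, 32, 37, 32, 74, 85, 84, 86, 85, 82, 89, 96, 98, 96, 96, 93, 99, 94, 95, 94, 92, 79, 67, 45, 34, 30]
[0.57862594 0.05331396 0.21388194] [-0.11977552  0.32558121  0.33458068]
[252.58333333 233.91666667] [277.08333333 251.91666667]
profile prev [40, 40, 33, 30, 80, 88, 86, 87, 86, 84, 92, 96, 96, 98, 95, 97, 100, 96, 98, 94, 96, 100, 87, 72, 66, 47, 35, 27]
[252.58333333 231.91666667] [277.08333333 251.91666667]
```

View pics/side_z6.png

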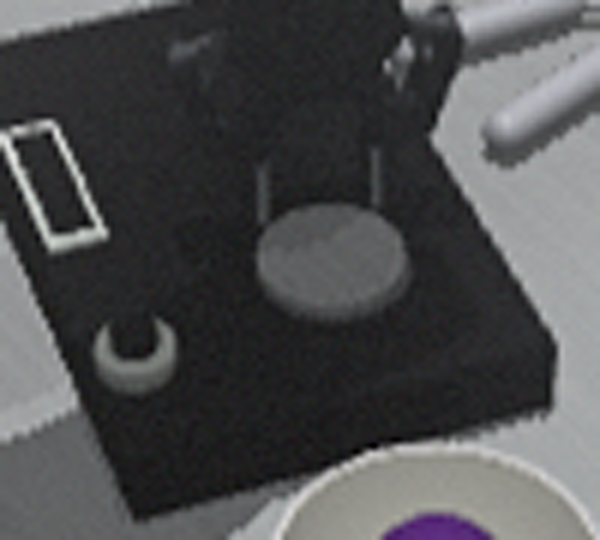

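The rear edge moved from row 231.9 to 233.9. A level pan at home predicts 233.94, so it has dropped in. I'll back off, close the fingers and verify.

Request:
carry_out --motion '[{"jaw":0.06,"tx":-0.5,"ty":0,"tz":0,"wx":0,"wy":0,"wz":0},{"jaw":0.06,"tx":-1.5,"ty":0,"tz":0,"wx":0,"wy":0,"wz":0},{"jaw":0.06,"tx":-2,"ty":0,"tz":0,"wx":0,"wy":0,"wz":0},{"jaw":0.06,"tx":-2,"ty":0,"tz":-2,"wx":0,"wy":0,"wz":0},{"jaw":-1,"tx":-4,"ty":0,"tz":-4,"wx":0,"wy":0,"wz":0},{"jaw":-1,"tx":-5,"ty":0,"tz":-3,"wx":0,"wy":0,"wz":0},{"jaw":-1,"tx":-5,"ty":0,"tz":0,"wx":0,"wy":0,"wz":0},{"jaw":-1,"tx":0,"ty":0,"tz":0,"wx":0,"wy":0,"wz":0},{"jaw":-1,"tx":0,"ty":0,"tz":0,"wx":0,"wy":0,"wz":0}]'

```text
clock: 15.48
tcp_pos: [0.6599, 0.237, 0.303]
orientation: [-0.001, -0.545, 0.839, 0.0]
wrist_force: [0.0, -0.1, 0.3]
finger_gap: 0.0002
```

```bash
python3 - <<'E'
from side import *
T=eyes.read_camera("top");S=eyes.read_camera("side");cv2.imwrite("pics/top7.png",T);cv2.imwrite("pics/side7.png",S)
cv2.imwrite("pics/side_z7.png",cv2.resize(S[200:290,210:310],None,fx=6,fy=6,interpolation=cv2.INTER_CUBIC))
cent={}
for n,im,box,t in (("top",T,(283,218,318,254),75),("side",S,(248,226,284,258),95)):
    h=resamp(pan_side(im,box,t).astype(np.float32));e=cv2.fitEllipse(h.astype(np.float32));cent[n]=e
    print(n,"ellipse",e,circ(n,h,.045),h.min(0),h.max(0))
a,b=ray("top",*cent["top"][0]);c,d=ray("side",*cent["side"][0])
s=np.linalg.lstsq(np.c_[b,-d],c-a,rcond=None)[0];print("triang",a+b*s[0],c+d*s[1])
s=get_state();t=s["tcp_pos"];print(s["clock"],t,s["orientation"],s["finger_gap"])
p=np.array([-.408,-.913]);d=np.array([.4530,.0160])-t[:2]
print("to key: tx",d@p,"ty",d@np.array([p[1],-p[0]]), "key pred side px",proj("side",[.4535,.0159,.062]))
E
```

```text
top ellipse ((300.0884704589844, 236.01292419433594), (26.798757553100586, 27.49784278869629), 106.48152160644531) (array([0.56209437, 0.01973325]), np.float64(0.036319800277000554)) [286.41665649 222.58332825] [313.75       249.41667175]
side ellipse ((264.6624755859375, 242.20545959472656), (17.639537811279297, 25.01584815979004), 89.73299407958984) (array([0.56350082, 0.0196801 ]), np.float64(0.03534570820476595)) [252.41667175 233.58332825] [276.91665649 250.91667175]
triang [0.56193946 0.01972293 0.04473533] [0.56311188 0.01913714 0.0449387 ]
15.575 [0.65985407 0.23558748 0.3033765 ] [-6.52268178e-04 -5.43802409e-01  8.39213016e-01  1.67765863e-04] 6.933476627373417e-05
to key: tx 0.2848798294843537 ty 0.09926607650064913 key pred side px [231.26812069 254.39665361]
```

View pics/side_z7.png

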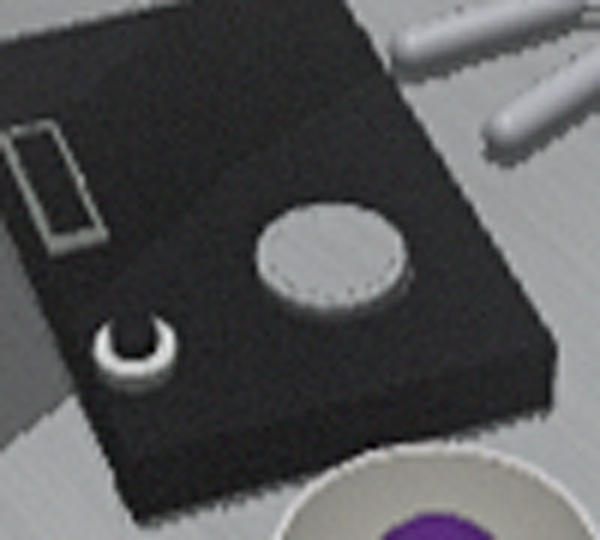

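The pan is home: its triangulated top is at 44.8 mm (45 expected), its outline matches a level disc, and it's centred within about 1 mm. Now I'll move above the zero key with the fingers shut.

Request:
carry_out --motion '[{"jaw":-1,"tx":3,"ty":1,"tz":0,"wx":0,"wy":0,"wz":0},{"jaw":-1,"tx":3,"ty":1,"tz":0,"wx":0,"wy":0,"wz":0},{"jaw":-1,"tx":3,"ty":1,"tz":0,"wx":0,"wy":0,"wz":0},{"jaw":-1,"tx":3,"ty":1,"tz":0,"wx":0,"wy":0,"wz":0},{"jaw":-1,"tx":3,"ty":1,"tz":0,"wx":0,"wy":0,"wz":0},{"jaw":-1,"tx":3,"ty":1,"tz":0,"wx":0,"wy":0,"wz":0},{"jaw":-1,"tx":3,"ty":1,"tz":0,"wx":0,"wy":0,"wz":0},{"jaw":-1,"tx":3,"ty":1,"tz":0,"wx":0,"wy":0,"wz":0},{"jaw":-1,"tx":3,"ty":1,"tz":0,"wx":0,"wy":0,"wz":0},{"jaw":-1,"tx":1.5,"ty":0.9,"tz":0,"wx":0,"wy":0,"wz":0},{"jaw":-1,"tx":0,"ty":0,"tz":2,"wx":0,"wy":0,"wz":0},{"jaw":-1,"tx":0,"ty":0,"tz":2,"wx":0,"wy":0,"wz":0},{"jaw":-1,"tx":0,"ty":0,"tz":1,"wx":0,"wy":0,"wz":0},{"jaw":-1,"tx":0,"ty":0,"tz":0,"wx":0,"wy":0,"wz":0},{"jaw":-1,"tx":0,"ty":0,"tz":0,"wx":0,"wy":0,"wz":0}]'

```text
clock: 17.45
tcp_pos: [0.4539, 0.0162, 0.2545]
orientation: [0.0, -0.544, 0.839, -0.0]
wrist_force: [-0.0, 1.8, 0.9]
finger_gap: -0.0001
```

```bash
python3 - <<'E'
from side import *
S=eyes.read_camera("side");cv2.imwrite("pics/side8.png",S)
cv2.imwrite("pics/side_z8.png",cv2.resize(S[180:280,190:310],None,fx=5,fy=5,interpolation=cv2.INTER_CUBIC))
s=get_state();t=s["tcp_pos"];print(s["clock"],t,s["orientation"],s["finger_gap"],s["wrist_force"])
p=np.array([-.408,-.913]);d=np.array([.4535,.0160])-t[:2]
print("to key: tx",d@p,"ty",d@np.array([p[1],-p[0]]), "tip px",proj("side",t-[0,0,.173]))
E
```

```text
17.5 [0.45400483 0.01615184 0.2545785 ] [ 5.33581924e-04 -5.44006652e-01  8.39080647e-01 -3.81430640e-04] 0.0005368964060002146 [0.31628478 0.16728077 0.08838342]
to key: tx 0.0003446027775151371 ty 0.00039896176729077825 tip px [231.0302418  248.84502395]
```

View pics/side_z8.png

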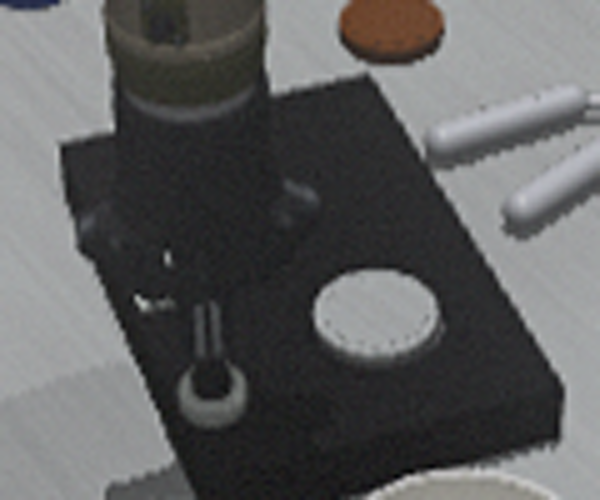

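The shut fingertips are centred over the key at about (231,250) in the side image. Now I'll press slowly.

Request:
carry_out --motion '[{"jaw":-1,"tx":0.03,"ty":0.04,"tz":1,"wx":0,"wy":0,"wz":0},{"jaw":-1,"tx":0,"ty":0,"tz":0.7,"wx":0,"wy":0,"wz":0},{"jaw":-1,"tx":0,"ty":0,"tz":0.2,"wx":0,"wy":0,"wz":0},{"jaw":-1,"tx":0,"ty":0,"tz":0.2,"wx":0,"wy":0,"wz":0},{"jaw":-1,"tx":0,"ty":0,"tz":0.2,"wx":0,"wy":0,"wz":0},{"jaw":-1,"tx":0,"ty":0,"tz":0.2,"wx":0,"wy":0,"wz":0},{"jaw":-1,"tx":0,"ty":0,"tz":0.1,"wx":0,"wy":0,"wz":0},{"jaw":-1,"tx":0,"ty":0,"tz":0,"wx":0,"wy":0,"wz":0}]'

```text
clock: 18.5
tcp_pos: [0.4527, 0.0161, 0.2292]
orientation: [0.0, -0.544, 0.839, -0.0]
wrist_force: [-6.9, 0.1, 17.7]
finger_gap: 0.0001
```

That's 17.7 N with the tip at 56 mm, so the key is on its bottom stop. I'll hold a hair deeper, then rise and withdraw.

Request:
carry_out --motion '[{"jaw":-1,"tx":0,"ty":0,"tz":0.02,"wx":0,"wy":0,"wz":0},{"jaw":-1,"tx":0,"ty":0,"tz":0,"wx":0,"wy":0,"wz":0}]'

```text
clock: 18.75
tcp_pos: [0.4527, 0.0161, 0.2292]
orientation: [0.0, -0.544, 0.839, -0.0]
wrist_force: [-7.0, 0.7, 18.8]
finger_gap: -0.0001
```

Request:
carry_out --motion '[{"jaw":-1,"tx":0,"ty":0,"tz":-0.3,"wx":0,"wy":0,"wz":0},{"jaw":-1,"tx":0,"ty":0,"tz":-0.5,"wx":0,"wy":0,"wz":0},{"jaw":-1,"tx":0,"ty":0,"tz":-2,"wx":0,"wy":0,"wz":0},{"jaw":-1,"tx":0,"ty":0,"tz":-3,"wx":0,"wy":0,"wz":0},{"jaw":-1,"tx":0,"ty":0,"tz":-3,"wx":0,"wy":0,"wz":0},{"jaw":-1,"tx":-4,"ty":0,"tz":0,"wx":0,"wy":0,"wz":0},{"jaw":-1,"tx":-4,"ty":0,"tz":0,"wx":0,"wy":0,"wz":0},{"jaw":-1,"tx":-4,"ty":0,"tz":0,"wx":0,"wy":0,"wz":0},{"jaw":-1,"tx":-4,"ty":0,"tz":0,"wx":0,"wy":0,"wz":0},{"jaw":-1,"tx":-4,"ty":0,"tz":0,"wx":0,"wy":0,"wz":0},{"jaw":-1,"tx":-4,"ty":0,"tz":0,"wx":0,"wy":0,"wz":0},{"jaw":-1,"tx":-2,"ty":0,"tz":0,"wx":0,"wy":0,"wz":0},{"jaw":-1,"tx":0,"ty":0,"tz":0,"wx":0,"wy":0,"wz":0},{"jaw":-1,"tx":0,"ty":0,"tz":0,"wx":0,"wy":0,"wz":0}]'

```text
clock: 20.5
tcp_pos: [0.5591, 0.253, 0.3153]
orientation: [-0.0, -0.544, 0.839, -0.0]
wrist_force: [-0.1, -0.5, -0.0]
finger_gap: 0.0
```

```bash
python3 - <<'E'
from side import *
T=eyes.read_camera("top");S=eyes.read_camera("side");cv2.imwrite("pics/top9.png",T);cv2.imwrite("pics/side9.png",S)
cv2.imwrite("pics/side_z9.png",cv2.resize(S[130:330,180:360],None,fx=3,fy=3,interpolation=cv2.INTER_CUBIC))
for n,im,box,t in (("top",T,(283,218,318,254),75),("side",S,(248,226,284,258),95)):
    h=resamp(pan_side(im,box,t).astype(np.float32));print(n,cv2.fitEllipse(h.astype(np.float32)),circ(n,h,.045))
S0=cv2.imread("pics/side0.png")
print("key patch diff vs start",np.abs(S[246:266,222:242].astype(int)-S0[246:266,222:242]).mean(), "bowl diff", np.abs(S[275:330,252:314].astype(int)-S0[275:330,252:314]).mean())
s=get_state();print(s["clock"],s["tcp_pos"],s["wrist_force"],abs(s["qvel"]).max())
E
```

```text
top ((300.1105041503906, 236.02053833007812), (26.839153289794922, 27.596036911010742), 104.07667541503906) (array([0.56207876, 0.01967263]), np.float64(0.036412173512172206))
side ((264.6682434082031, 242.20761108398438), (17.664995193481445, 24.881248474121094), 89.82164764404297) (array([0.56350896, 0.01966328]), np.float64(0.035285969921032695))
key patch diff vs start 4.275833333333333 bowl diff 7.019159335288368
20.6 [0.55902639 0.25258082 0.31568457] [ 0.21379899 -0.08441478 -0.5428895 ] 0.003669556792758828
```

View pics/side_z9.png

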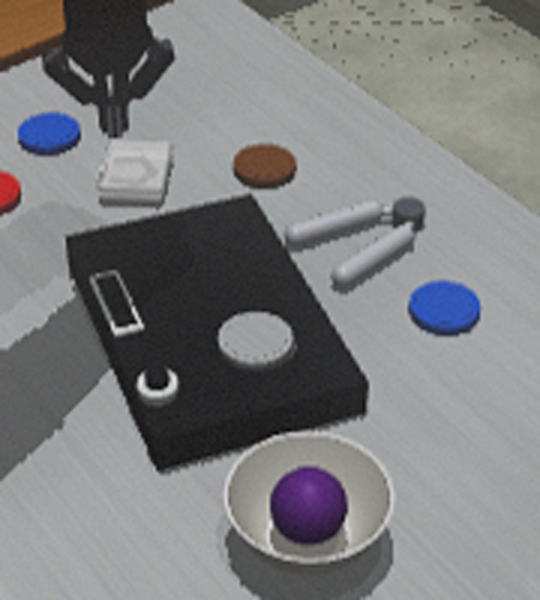

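View pics/top9.png

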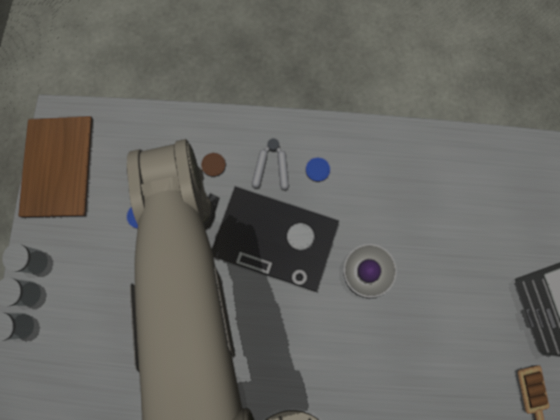

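The final views show the pan level in its seat at (300,236) in the top image, the key back up as at the start, and the bowl, case and gripper where they were. The robot is clear of everything.

```bash
python3 -c "
from workcell import env
print(env.hand_in())"
```

```text
the job is handed in; nothing more can be done
None
```

The pan is home in its seat, and the zero key was then pressed right down and came back up. I handed the job in at about 20.6 s of the 38 s allowed.

- **Pan:** I slid it flat across the scale with two half-open fingertips, about 150 mm in all. The first push left it tilted: its front had dropped in, but its rear edge was still on the rim, about 1.4 mm short. The side view showed this, so I pushed it about 2 mm more and it dropped.
- **Pan check before the key:** its top was at 44.8 mm (45 expected) with the outline of a level disc. The two views put its centre within about 1.5 mm of the seat's. The outline was unchanged after the key press.
- **Key:** I pressed with shut fingertips until they stopped at 56 mm, the fully-down height, at about 18 N. After release it looked up again in the side view, judged by eye, because shadows had changed and made the comparison with the first picture inexact.
- **Other things:** by eye the bowl and hand gripper (both views) and the mouthguard case (side view only) had not moved. The bowl area's pixel comparison with the first picture was also inexact.
- **At hand-in:** the arm was clear of everything, with no contact force at the wrist.

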